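Start a board test in order: rocker on, arming plunger in, hold start

ROBOT

A 6-joint arm with a two-finger parallel gripper is mounted at the origin on the work surface; the furniture and walls round the work are solid. World frame = base frame: x ahead of the robot, y to its left, z up, the work surface at z = 0. Lengths are in m, angles in rad, forces in N, time in s.
With the tool pointing down it reaches from about 0.3 to 0.775 m from the base axis. Payload 14.6 kg.
Tool frame: the origin (TCP) lies on the centre line of the jaws, within the pads' length; the fingertips stand 19 mm ahead of it and the grasp point (between the pads) is the TCP; y points along the fingers, x is the direction in which the jaws open and shut, and the axes are right-handed (so a half turn about y gives the same grasp; the last joint's range is limited). The gripper opens to 94 mm and grips with 3 to 60 N. Pads are 16 mm wide; open, the fingers measure 119 mm over their backs; the gripper's body (75 mm by 177 mm) begins 78 mm behind the grasp point.
Start: joints at [-0.067, 0.3, 1.521, -0, 1.321, -0.067], TCP at [0.55, -0, 0.224] pointing down, gripper open.
Joint ranges: [-3.03, 3.03], [-0.79, 2.21], [0.23, 2.52], [-1.04, 4.18], [0, 3.07], [-2.55, 2.55]. Speed limits (rad/s): [2.22, 2.22, 2.57, 3.14, 3.14, 3.14].

INTERFACE

Orientations are given as [roll, pitch, yaw] about the fixed x, y, z axes, in that order (R = Rz(yaw) Ry(pitch) Rx(roll)).
In Python, from station import get_obs, cams, workorder gives the robot as it stands.
- The arm moves only by the shell command python3 -m handwheel 'ROWS' [FORCE]. ROWS is JSON, a list of rows, each an object of numbers: "fingers": the opening, from -1 (shut) to 1 (fully open); "x", "y", "z": the shift along the tool's x, y, z in m; "spin": the turn about the tool's y in degrees. In form: [{"fingers": .., "x": .., "y": .., "z": .., "spin": ..}, ...]. A call has exactly 10 rows; each row is the pose to reach, as a shift and turn from the pose commanded when the call began, along the tool's axes at that moment; what a row does not reach only later rows make up. A row lasts 1/10 s, in which the tool goes at most 50 mm and 8.59 degrees, less where a joint would pass 70% of its speed; a pose out of reach is approached as far as the arm can. A call with a gripper value outside its range is refused whole. The fingers move at their own pace and stop on an object; FORCE is the grip in N (left out, the last holds). Time passes only in rows, so rows that repeat a pose let the fingers close, or fill a call up. It gives the time, the measured TCP pose, the force and the opening at its end, in the units of the state.
- get_obs(): the state, without advancing time (a new reading comes with each control period).
- cams.camera(name): name is "scene" or "side" or "wrist"; returns (picture, depth): 400x640x3 uint8, red, green, blue; 400x640 float32, m along the optical axis (not along the pixel's ray), 0 where there is no reading.
- cams.get_calibration(name): a dict with "fx", "fy", "cx", "cy" (pixels), "dist" ([k1, k2, p1, p2, k3] as OpenCV has them; the pictures are not rectified), "view" (4x4, takes a point from world to camera coordinates). Camera axes: x right, y down, z forward; pixel columns grow to the right and rows downward; lengths in m; the calibration is good to about 2 mm. A picture is of the moment at which its call begins: read the wrist's pose just before it. get_calibration takes no time and is no camera call; for the wrist camera it gives the pose at the moment of the call.
- workorder.hand_in(): hands the job in, once; it reports no verdict.
The state is a dict: "time_s": time; "qpos": joint angles; "joint_vel": joint speeds; "tau": joint torques, N m; "ee_pos": TCP position; "eef_rot": TCP orientation; "force": force on the tool from outside, world axes, zero at the start; "moment": the same for the moment, N m; "grip_width": finger opening in m.
Only numpy, scipy, OpenCV 4.12 (cv2) and the standard library are available. Lean on these libraries where they do the work, as an engineer would, in place of code of your own. Each camera call takes 0.05 s, during which the arm holds its last target. There are 200 camera calls.

TASK

Start a test on the small grey board tester with the closed fingertips: first push its black rocker over to on, by pressing the end with the white bar all the way down, then push the yellow arming plunger fully in so that it stays in, then press the green start button of the orange hand pendant fully down and finish the program while still holding it down. Do the three strictly in that order, do not press the red stop button, and let the tester, the pendant and the other things stay where they stand: nothing is to be lifted or shoved away.

Things in the scene. Friction and masses are not known exactly. Their poses are not given: they have to be found in the camera images.
- tester: board tester, a loose grey box of 0.95 kg on rubber feet, 140 x 170 mm, aluminium top plate 45 mm above the bench; origin at the centre of its underside, z up. x points to the side where the rocker is, y to the side with the green board in its black nest (nest rails reach 51 mm height). On its -y half, at y = -45 mm, stand the rocker (centre x = 30 mm) and the yellow plunger (x = -40 mm). It must not move over 30 mm or rise 12 mm
- rocker (a joint): angle of the black rocker switch (rad, 50 x 30 mm, pivot along the tester's y axis): about -0.18 is off (white-bar end up), +0.18 is fully on (white-bar end down, stop). It stays where it is left; pressing its end takes about 3 N
- rocker_on_end (a point): point on the upper face of the rocker, 19 mm from the pivot at the end with the white bar (the end away from the plunger; the other end has a red dot); press here straight down. 62 mm above the bench when off, 55 mm when fully on (about 7 mm of travel). The bezel round the rocker is 50 mm high
- plunger (a joint): how far the yellow round arming plunger is pushed in (m): 0 to 0.001 at the start, 0.007 fully in. Pushing takes about 4 N; it has no spring and stays where it is left
- plunger_top (a point): centre of the top face of the yellow plunger (26 mm across), about 64 mm above the bench when out, 57 mm fully in; its black collar is 54 mm high and 42 mm across
- pendant: orange hand pendant lying on the bench, loose, 0.38 kg, 130 x 64 mm, its housing 34 mm high, with a short black cable boot at its -x end; origin at the centre of its underside, z up, x along its length from the red button towards the green one. It must not move over 30 mm or rise 12 mm
- start (a joint): how far the green start button is pressed (m): 0 up, 0.006 fully down; a spring returns it: 1.5 N at the top, 5 N at the bottom
- start_top (a point): centre of the top face of the green start button (26 mm across, at x = +32 mm of the pendant), 48 mm above the bench when up; its grey collar is 39 mm high and 36 mm across
- stop (a joint): how far the red stop button is pressed (m), 0 up; same make as the green one, 64 mm from it at x = -32 mm of the pendant; must not be pressed
- flux_bottle: bystander: small amber bottle with black cap, 38 mm across, 77 mm high, origin under its centre
- solder_reel: bystander: reel of solder wire with dark flanges, 60 mm across, 42 mm high, origin under its centre
- tip_tin: bystander: flat round tin with red lid mark, 53 mm across, 20 mm high, origin under its centre
- qc_stamp: bystander: brown wooden hand stamp, 24 mm across, 50 mm high, origin under its centre
- screw_cup: bystander: small black cup, 60 mm across, 40 mm high, origin under its centre
- viewer_head (a point): obstacle: large fixed grey inspection viewer, this point is the top centre of its head. Its arm (up to 0.53 m high) comes from beside the robot to the head at x 0.51-0.66, y -0.24 to -0.085 m, top 0.34 m high (0.38 m at x 0.33-0.48 m). Work lies left of it (y > -0.05 m); from its right side cross over it at x about 0.4 m with the fingertips 0.48 m or higher. A monitor pole stands at x 0.72, y 0.03 m
Things that resemble listed ones, but are neither listed nor needed, are in the scene too. Leave any blue look-alike of the pendant alone.

How it is judged:
On the way, in this order (a step that is already met when the one before it is completed fails the run):
1. the rocker is pushed over to on (value of joint rocker above 0.12 rad), for 0.1 s.
2. the yellow plunger is pushed fully in (value of joint plunger above 0.0055 m), for 0.1 s.
3. the green start button is held down by the fingers (value of joint start above 0.004 m and contact force between the fingers and pendant above 1 N), for 0.3 s.
At the end, for the whole second after the job is handed in: the rocker is on (over 0.12 rad), the yellow plunger is in (over 5.5 of 7 mm), and the fingers still hold the green start button down (over 4 of 6 mm, with more than 1 N); the red button is up, tester and pendant stand on the bench within 30 mm of where they stood (all of step 3 and value of joint rocker above 0.12 rad and value of joint plunger above 0.0055 m and value of joint stop below 0.002 m and height (world z) of each of pendant, tester below 0.012 m and distance of each of tester, pendant from where it was at the start of the episode below 0.03 m); the arm keeps its last pose, push and grip.
It fails at once if the yellow plunger is pushed in before the rocker is on (value of joint plunger above 0.003 m and value of joint rocker below 0.1 rad).
It fails at once if the green button is pressed before the yellow plunger is in (value of joint start above 0.002 m and value of joint plunger below 0.005 m).
It fails at once if the red stop button is pressed (value of joint stop above 0.002 m).
It fails at once if the tester or the pendant is lifted by 12 mm or shoved by 30 mm (height (world z) of any of tester, pendant above 0.012 m or distance of any of tester, pendant from where it was at the start of the episode above 0.03 m).
It fails at once if a bystander is moved by over 20 mm (distance of any of flux_bottle, solder_reel, tip_tin, qc_stamp, screw_cup from where it was at the start of the episode above 0.02 m).
It also fails if it takes over 48 s, if anything falls off the work surface, if the arm or the gripper's body presses on something with over 40 N, if the wrist force passes 120 N, or if a joint passes its speed limit or range.

## Working session

There is one attempt and no reset: what is moved stays moved. The work goes in short steps, Python scripts to look and compute and a shell command to move; the robot and the scene stay as the last step left them, time stands still between calls to the robot, and variables do not carry over. Pictures are saved under pics/ and viewed, about 8 in all and at most 12, crops included, and the job is handed in when it is done.

```bash
mkdir -p pics; ls; cat > h.py <<'E'
import numpy as np,cv2
from station import get_obs,cams,workorder
def grab(n,save=None):
    c=cams.get_calibration(n); im,d=cams.camera(n)
    if save: cv2.imwrite(f'pics/{save}.png',im[...,::-1])
    np.savez(f'pics/{n}.npz',im=im,d=d,view=c['view'],k=[c['fx'],c['fy'],c['cx'],c['cy']],dist=c['dist'])
    return im,d,c
def load(n):
    z=np.load(f'pics/{n}.npz'); k=z['k']
    return z['im'],z['d'],dict(fx=k[0],fy=k[1],cx=k[2],cy=k[3],dist=z['dist'],view=z['view'])
def ray(c,uv):
    K=np.array([[c['fx'],0,c['cx']],[0,c['fy'],c['cy']],[0,0,1]])
    p=cv2.undistortPoints(np.float64(uv).reshape(-1,1,2),K,np.array(c['dist'],float)).reshape(-1,2)
    V=np.array(c['view']);R=V[:3,:3];o=-R.T@V[:3,3]
    return o,np.c_[p,np.ones(len(p))]@R      # dirs scaled so that z_cam=1
def onplane(c,uv,z):
    o,d=ray(c,uv); return o+d*((z-o[2])/d[:,2])[:,None]
def bydepth(c,uv,D):
    o,d=ray(c,uv); return o+d*np.array([D[int(round(v)),int(round(u))] for u,v in np.reshape(uv,(-1,2))])[:,None]
def R(e):
    from scipy.spatial.transform import Rotation as Ro
    return Ro.from_euler('xyz',e).as_matrix()
def totool(p):
    s=get_obs(); return R(s['eef_rot']).T@(np.array(p)-s['ee_pos'])
E
python3 - <<'E'
from h import *
s=get_obs()
print({k:np.round(v,3).tolist() for k,v in s.items()})
print(R(s['eef_rot']).round(3))
a=grab('scene','scene0');b=grab('side','side0');w=grab('wrist','wrist0')
for n,x in zip('asw',(a,b,w)): print(n,np.round(np.linalg.inv(x[2]['view'])[:3,3],3))
cv2.imwrite('pics/both.png',cv2.resize(np.vstack([a[0],b[0]])[...,::-1],(480,600)))
E
```

```text
pics
{'time_s': 0.0, 'qpos': [-0.067, 0.3, 1.522, -0.0, 1.321, -0.067], 'joint_vel': [-0.0, 0.0, -0.001, 0.001, 0.001, 0.0], 'tau': [-0.002, -53.181, -35.274, 0.071, 0.024, -0.0], 'ee_pos': [0.55, 0.0, 0.224], 'eef_rot': [-1.571, 0.001, 0.0], 'force': [-0.163, -0.491, -0.629], 'moment': [-0.018, 0.077, -0.029], 'grip_width': 0.094}
[[ 1.    -0.001 -0.   ]
 [ 0.     0.     1.   ]
 [-0.001 -1.     0.   ]]
a [-0.478 -0.224  0.779]
s [0.362 0.865 0.909]
w [0.55  0.083 0.384]
```

View pics/scene0.png

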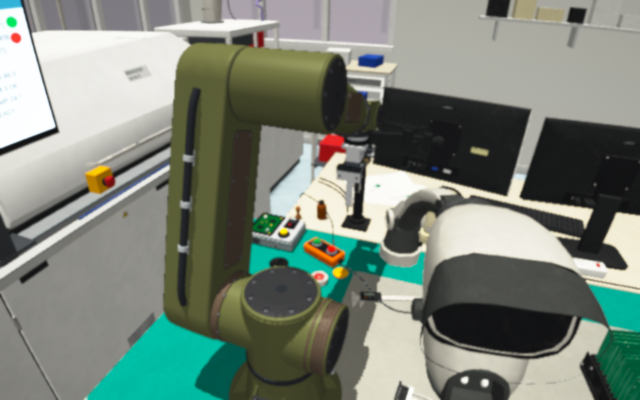

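The scene view is coarse: tester near (275,228), orange pendant near (323,250) and bottle near (321,210). I'll look at the side view next.

View pics/side0.png

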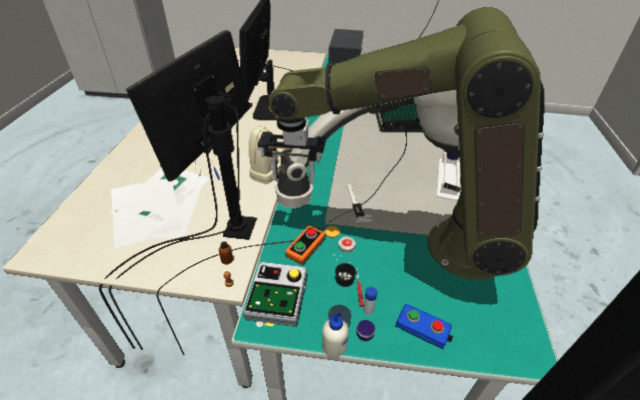

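View pics/wrist0.png

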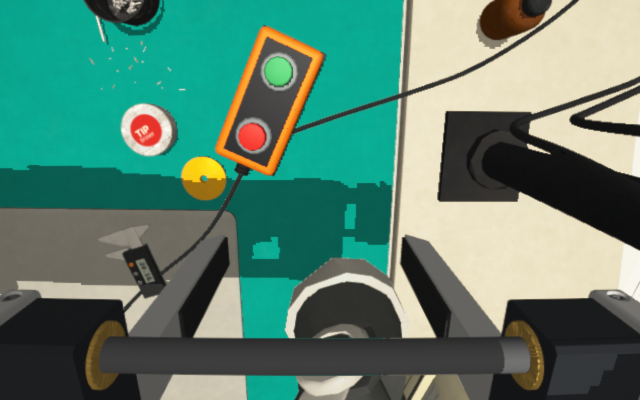

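Wrist view: orange pendant with green at (279,70) and red at (253,136). Side view: tester at (275,292), rocker at (269,271), yellow plunger at (294,272). The blue look-alike pendant at (425,325) is to be left alone.

```bash
python3 - <<'E'
from h import *
im,d,c=load('wrist')
print('wrist',onplane(c,[(279,70),(253,136)],.048).round(4)); print(bydepth(c,[(279,70),(253,136)],d).round(4))
print('tin',onplane(c,[(148,130)],.02).round(3),'bottle',bydepth(c,[(532,5)],d).round(3),'pole',onplane(c,[(485,155)],.0).round(3),'cup',bydepth(c,[(125,3)],d).round(3))
im,d,c=load('side')
pts=[(294,272),(264,271),(227,246),(229,274),(346,270),(301,252),(312,232),(340,315),(371,290)]
print('side',bydepth(c,pts,d).round(3))
print('plunger',onplane(c,[(294,272)],.064).round(3))
cv2.imwrite('pics/crop1.png',cv2.resize(im[215:365,200:400],None,fx=4,fy=4,interpolation=cv2.INTER_CUBIC)[...,::-1])
E
```

```text
wrist [[0.5181 0.1032 0.048 ]
 [0.4924 0.0448 0.048 ]]
[[0.518  0.1032 0.0473]
 [0.4923 0.0448 0.0474]]
tin [[0.381 0.048 0.02 ]] bottle [[0.722 0.153 0.076]] pole [[0.735 0.02  0.   ]] cup [[0.369 0.168 0.013]]
side [[0.51  0.219 0.062]
 [0.593 0.224 0.057]
 [0.718 0.159 0.067]
 [0.688 0.243 0.049]
 [0.37  0.151 0.011]
 [0.508 0.121 0.033]
 [0.487 0.046 0.046]
 [0.372 0.313 0.028]
 [0.3   0.268 0.09 ]]
plunger [[0.51  0.221 0.064]]
```

View pics/crop1.png

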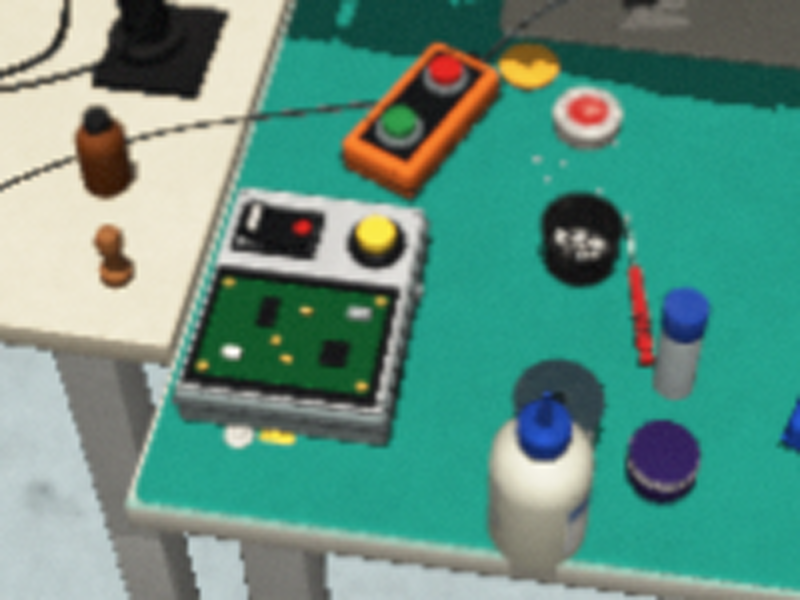

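The crop confirms the layout: white bar at the far end of the rocker (full picture ≈263,269), red dot towards the plunger, orange pendant's green button nearer the tester. Next I shut the fingers and go above the tester for a close look.

```bash
python3 -m handwheel '[{"fingers":-1,"x":0,"y":0,"z":0.02,"spin":0},{"fingers":-1,"x":0,"y":0,"z":0.05,"spin":0},{"fingers":-1,"x":0,"y":0,"z":0.08,"spin":0},{"fingers":-1,"x":0,"y":0,"z":0.11,"spin":0},{"fingers":-1,"x":0,"y":0,"z":0.14,"spin":0},{"fingers":-1,"x":0,"y":0,"z":0.15,"spin":0},{"fingers":-1,"x":0,"y":0,"z":0.15,"spin":0},{"fingers":-1,"x":0,"y":0,"z":0.15,"spin":0},{"fingers":-1,"x":0,"y":0,"z":0.15,"spin":0},{"fingers":-1,"x":0,"y":0,"z":0.15,"spin":0}]' 20
python3 - <<'E'
from h import *
grab('wrist','wrist1')
E
```

```text
time_s: 1.15
ee_pos: [0.5501, 0.1491, 0.2245]
eef_rot: [-1.571, -0.0, -0.001]
force: [-0.6, 0.6, -0.0]
grip_width: 0.0174
```

View pics/wrist1.png

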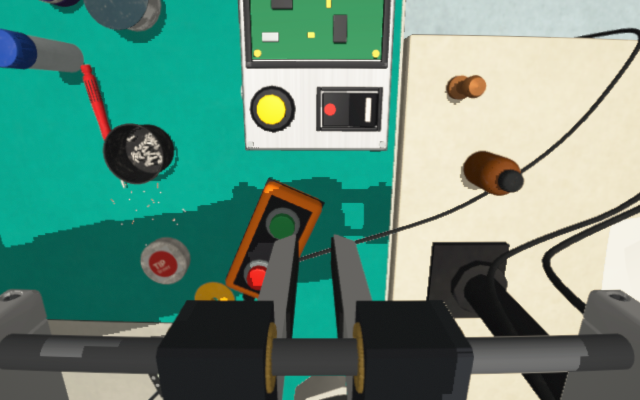

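The close view shows plunger (271,109), rocker (349,110), white bar (368,110) and red dot (330,110), with the green button at (282,224).

```bash
python3 - <<'E'
from h import *
im,d,c=load('wrist')
hsv=cv2.cvtColor(im,cv2.COLOR_RGB2HSV)
def cen(m,x0,x1,y0,y1):
    s=m[y0:y1,x0:x1]; M=cv2.moments(s.astype(np.uint8),True); return (M['m10']/M['m00']+x0,M['m01']/M['m00']+y0)
yel=(hsv[...,0]>20)&(hsv[...,0]<35)&(hsv[...,1]>150)&(hsv[...,2]>150)
whi=(hsv[...,1]<60)&(hsv[...,2]>190)
grn=(hsv[...,0]>50)&(hsv[...,0]<78)&(hsv[...,1]>90)
P=cen(yel,245,300,85,135);W=cen(whi,360,375,95,126);G=cen(grn,266,299,208,241)
print(P,W,G)
p=onplane(c,[P],.064)[0];w=onplane(c,[W],.062)[0];g=onplane(c,[G],.048)[0]
print('plunger',p.round(4),bydepth(c,[P],d).round(4)); print('bar',w.round(4),bydepth(c,[W],d).round(4),'green',g.round(4),bydepth(c,[G],d).round(4))
u=(w-p)[:2];print('dist',np.linalg.norm(u),'yaw',np.degrees(np.arctan2(u[1],u[0]))); u/=np.linalg.norm(u)
e=p[:2]+u*.089; print('on_end from plunger',e.round(4))
print('tool shifts: on_end',totool([*e,.055+.019]).round(4),'plunger',totool([*p[:2],.057+.019]).round(4),'green',totool([*g[:2],.042+.019]).round(4))
E
```

```text
(270.6262773722628, 109.02335766423357) (367.6929824561403, 109.16666666666667) (281.73870333988214, 225.67190569744596)
plunger [0.5121 0.219  0.064 ] [[0.5119 0.2189 0.0627]]
bar [0.5969 0.2188 0.062 ] [[0.5973 0.2187 0.0597]] green [0.5175 0.1047 0.048 ] [[0.5174 0.104  0.0461]]
dist 0.08483459113954259 yaw -0.1099580701905867
on_end from plunger [0.6011 0.2188]
tool shifts: on_end [0.0509 0.1505 0.0697] plunger [-0.0381  0.1485  0.0697] green [-0.0326  0.1635 -0.0445]
```

Plane, depth and spacing agree (bar to plunger 85 mm). Moving over the rocker's white-bar end with the tip about 15 mm above.

```bash
python3 -m handwheel '[{"fingers":-1,"x":0.02,"y":0.02,"z":0.03,"spin":0},{"fingers":-1,"x":0.05,"y":0.04,"z":0.06,"spin":0},{"fingers":-1,"x":0.05,"y":0.06,"z":0.07,"spin":0},{"fingers":-1,"x":0.05,"y":0.08,"z":0.07,"spin":0},{"fingers":-1,"x":0.05,"y":0.1,"z":0.07,"spin":0},{"fingers":-1,"x":0.05,"y":0.12,"z":0.07,"spin":0},{"fingers":-1,"x":0.05,"y":0.13,"z":0.07,"spin":0},{"fingers":-1,"x":0.05,"y":0.13,"z":0.07,"spin":0},{"fingers":-1,"x":0.05,"y":0.13,"z":0.07,"spin":0},{"fingers":-1,"x":0.05,"y":0.13,"z":0.07,"spin":0}]'
python3 - <<'E'
from h import *
im,d,c=grab('wrist')
im2,_,_=grab('side')
a=cv2.resize(im[0:400,120:520],(400,400)); b=cv2.resize(im2[215:345,220:350],(400,400),interpolation=cv2.INTER_CUBIC)
cv2.imwrite('pics/near1.png',np.hstack([a,b])[...,::-1])
E
```

```text
time_s: 2.2
ee_pos: [0.6005, 0.2201, 0.0957]
eef_rot: [-1.57, -0.002, -0.0]
force: [0.5, -0.2, 0.1]
grip_width: 0.0007
```

View pics/near1.png

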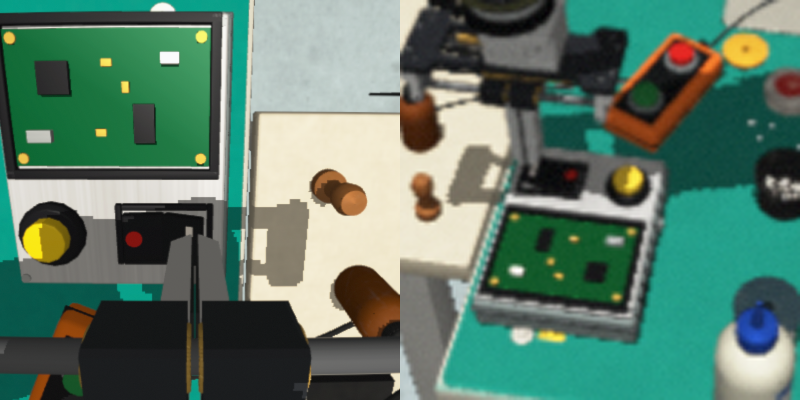

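The shut fingertips hang above the white-bar end (left pane ≈190,235; right pane ≈530,180). Tip is at z≈0.077; pressing down about 22 mm, slowly.

```bash
python3 -m handwheel '[{"fingers":-1,"x":0,"y":0.008,"z":0,"spin":0},{"fingers":-1,"x":0,"y":0.013,"z":0,"spin":0},{"fingers":-1,"x":0,"y":0.015,"z":0,"spin":0},{"fingers":-1,"x":0,"y":0.017,"z":0,"spin":0},{"fingers":-1,"x":0,"y":0.018,"z":0,"spin":0},{"fingers":-1,"x":0,"y":0.019,"z":0,"spin":0},{"fingers":-1,"x":0,"y":0.020,"z":0,"spin":0},{"fingers":-1,"x":0,"y":0.021,"z":0,"spin":0},{"fingers":-1,"x":0,"y":0.021,"z":0,"spin":0},{"fingers":-1,"x":0,"y":0.021,"z":0,"spin":0}]'
```

```text
time_s: 3.3
ee_pos: [0.6003, 0.2201, 0.0742]
eef_rot: [-1.571, -0.001, -0.0]
force: [1.7, -1.7, 9.1]
grip_width: 0.0003
```

```bash
python3 -m handwheel '[{"fingers":-1,"x":0,"y":0.0005,"z":0,"spin":0},{"fingers":-1,"x":0,"y":0.001,"z":0,"spin":0},{"fingers":-1,"x":0,"y":0.0015,"z":0,"spin":0},{"fingers":-1,"x":0,"y":0.002,"z":0,"spin":0},{"fingers":-1,"x":0,"y":0.002,"z":0,"spin":0},{"fingers":-1,"x":0,"y":0.002,"z":0,"spin":0},{"fingers":-1,"x":0,"y":0.002,"z":0,"spin":0},{"fingers":-1,"x":0,"y":0.002,"z":0,"spin":0},{"fingers":-1,"x":0,"y":0.002,"z":0,"spin":0},{"fingers":-1,"x":0,"y":0.002,"z":0,"spin":0}]'
```

```text
time_s: 4.3
ee_pos: [0.6004, 0.2201, 0.0739]
eef_rot: [-1.57, -0.002, 0.0]
force: [-6.7, -2.0, 24.0]
grip_width: 0.0001
```

Commanding 2 mm more moved the tip only 0.3 mm and raised the force to 24 N, so the rocker is on its stop. I lift, go over the plunger, and check both.

```bash
python3 -m handwheel '[{"fingers":-1,"x":0,"y":-0.01,"z":0,"spin":0},{"fingers":-1,"x":0,"y":-0.025,"z":0,"spin":0},{"fingers":-1,"x":0,"y":-0.035,"z":0,"spin":0},{"fingers":-1,"x":-0.03,"y":-0.035,"z":0,"spin":0},{"fingers":-1,"x":-0.06,"y":-0.035,"z":0,"spin":0},{"fingers":-1,"x":-0.088,"y":-0.035,"z":0,"spin":0},{"fingers":-1,"x":-0.088,"y":-0.035,"z":0,"spin":0},{"fingers":-1,"x":-0.088,"y":-0.027,"z":0,"spin":0},{"fingers":-1,"x":-0.088,"y":-0.027,"z":0,"spin":0},{"fingers":-1,"x":-0.088,"y":-0.027,"z":0,"spin":0}]'
python3 - <<'E'
from h import *
im,d,c=grab('wrist')
im2,_,_=grab('side')
a=cv2.resize(im[0:400,200:600],(400,400)); b=cv2.resize(im2[215:345,220:350],(400,400),interpolation=cv2.INTER_CUBIC)
cv2.imwrite('pics/near2.png',np.hstack([a,b])[...,::-1])
E
```

```text
time_s: 5.3
ee_pos: [0.5125, 0.2198, 0.098]
eef_rot: [-1.571, 0.001, -0.0]
force: [0.6, -0.6, -0.0]
grip_width: 0.0002
```

View pics/near2.png

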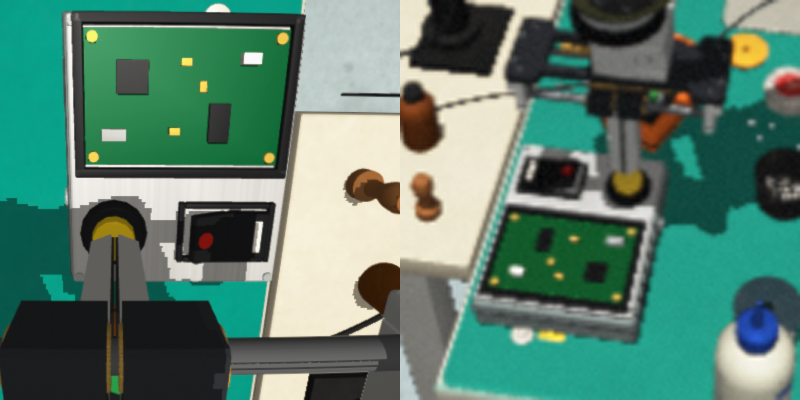

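The rocker is now tilted with the red-dot end (205,241) up and the white bar (257,238) down, and the tester has not shifted. The tip sits over the plunger's centre. I verify by depth, then push.

```bash
python3 - <<'E'
from h import *
im,d,c=load('wrist'); print(bydepth(c,[(457,238),(405,241)],d).round(4))
E
python3 -m handwheel '[{"fingers":-1,"x":0,"y":0.008,"z":0,"spin":0},{"fingers":-1,"x":0,"y":0.013,"z":0,"spin":0},{"fingers":-1,"x":0,"y":0.015,"z":0,"spin":0},{"fingers":-1,"x":0,"y":0.017,"z":0,"spin":0},{"fingers":-1,"x":0,"y":0.019,"z":0,"spin":0},{"fingers":-1,"x":0,"y":0.021,"z":0,"spin":0},{"fingers":-1,"x":0,"y":0.022,"z":0,"spin":0},{"fingers":-1,"x":0,"y":0.023,"z":0,"spin":0},{"fingers":-1,"x":0,"y":0.024,"z":0,"spin":0},{"fingers":-1,"x":0,"y":0.024,"z":0,"spin":0}]'
```

```text
[[0.6002 0.2179 0.0549]
 [0.5662 0.2191 0.0623]]
time_s: 6.4
ee_pos: [0.5121, 0.2201, 0.076]
eef_rot: [-1.571, -0.001, 0.0]
force: [-10.5, -3.5, 21.8]
grip_width: 0.0006
```

Rocker reads on (bar 54.9 mm, dot end 62.3 mm). The plunger is at its stop: tip at 57 mm with 22 N. I lift and go above the green button.

```bash
python3 -m handwheel '[{"fingers":-1,"x":0,"y":0,"z":0,"spin":0},{"fingers":-1,"x":0,"y":-0.015,"z":0,"spin":0},{"fingers":-1,"x":0,"y":-0.035,"z":0,"spin":0},{"fingers":-1,"x":0.005,"y":-0.035,"z":-0.03,"spin":0},{"fingers":-1,"x":0.005,"y":-0.035,"z":-0.07,"spin":0},{"fingers":-1,"x":0.005,"y":-0.035,"z":-0.1,"spin":0},{"fingers":-1,"x":0.005,"y":-0.03,"z":-0.1155,"spin":0},{"fingers":-1,"x":0.005,"y":-0.015,"z":-0.1155,"spin":0},{"fingers":-1,"x":0.005,"y":-0.015,"z":-0.1155,"spin":0},{"fingers":-1,"x":0.005,"y":-0.015,"z":-0.1155,"spin":0}]'
python3 - <<'E'
from h import *
im,d,c=grab('wrist')
im2,d2,c2=grab('side')
print(c2 and bydepth(c2,[(294,271),(294,272),(294,273),(295,272)],d2).round(4))
hsv=cv2.cvtColor(im,cv2.COLOR_RGB2HSV)
m=(hsv[...,0]>20)&(hsv[...,0]<35)&(hsv[...,1]>150)&(hsv[...,2]>100);m[:, :150]=0
n,l,st,ce=cv2.connectedComponentsWithStats(m.astype(np.uint8))
for i in range(1,n):
    if st[i,4]>300: print(st[i],bydepth(c,[ce[i]],d).round(4))
a=cv2.resize(im[0:400,120:520],(400,400)); b=cv2.resize(im2[205:335,220:350],(400,400),interpolation=cv2.INTER_CUBIC)
cv2.imwrite('pics/near3.png',np.hstack([a,b])[...,::-1])
E
```

```text
time_s: 7.4
ee_pos: [0.517, 0.105, 0.0893]
eef_rot: [-1.571, 0.0, 0.0]
force: [1.2, -0.9, 0.7]
grip_width: 0.0005
[[0.5121 0.2092 0.0535]
 [0.5109 0.215  0.0567]
 [0.5106 0.2167 0.0545]
 [0.5082 0.2143 0.0563]]
[ 279    2   51   55 2189] [[0.5117 0.2189 0.0566]]
```

View pics/near3.png

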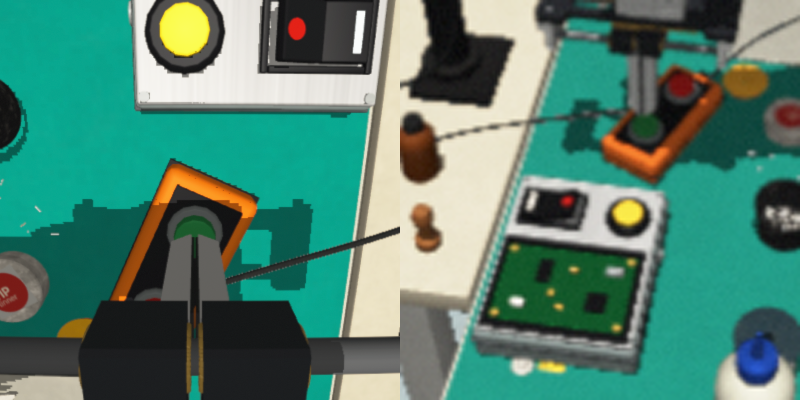

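The plunger top is at 56.6 mm, so it is in. The tip is centred on the green button (left pane ≈195,230), with red clear at (150,297). I press down about 29 mm and hold.

```bash
python3 -m handwheel '[{"fingers":-1,"x":0,"y":0.01,"z":0,"spin":0},{"fingers":-1,"x":0,"y":0.019,"z":0,"spin":0},{"fingers":-1,"x":0,"y":0.022,"z":0,"spin":0},{"fingers":-1,"x":0,"y":0.024,"z":0,"spin":0},{"fingers":-1,"x":0,"y":0.026,"z":0,"spin":0},{"fingers":-1,"x":0,"y":0.027,"z":0,"spin":0},{"fingers":-1,"x":0,"y":0.028,"z":0,"spin":0},{"fingers":-1,"x":0,"y":0.029,"z":0,"spin":0},{"fingers":-1,"x":0,"y":0.029,"z":0,"spin":0},{"fingers":-1,"x":0,"y":0.029,"z":0,"spin":0}]'
```

```text
time_s: 8.5
ee_pos: [0.517, 0.1046, 0.0611]
eef_rot: [-1.571, -0.0, 0.0]
force: [-5.6, 0.6, 11.7]
grip_width: 0.0005
```

```bash
python3 -m handwheel '[{"fingers":-1,"x":0,"y":0.0005,"z":0,"spin":0},{"fingers":-1,"x":0,"y":0.0005,"z":0,"spin":0},{"fingers":-1,"x":0,"y":0.0005,"z":0,"spin":0},{"fingers":-1,"x":0,"y":0.0005,"z":0,"spin":0},{"fingers":-1,"x":0,"y":0.0005,"z":0,"spin":0},{"fingers":-1,"x":0,"y":0.0005,"z":0,"spin":0},{"fingers":-1,"x":0,"y":0.0005,"z":0,"spin":0},{"fingers":-1,"x":0,"y":0.0005,"z":0,"spin":0},{"fingers":-1,"x":0,"y":0.0005,"z":0,"spin":0},{"fingers":-1,"x":0,"y":0.0005,"z":0,"spin":0}]'
python3 - <<'E'
from h import *
im,d,c=grab('wrist'); im2,_,_=grab('side')
a=im[0:400,120:520]; b=cv2.resize(im2[205:335,220:350],(400,400),interpolation=cv2.INTER_CUBIC)
cv2.imwrite('pics/near4.png',np.hstack([a,b])[...,::-1]); print(get_obs()['force'].round(1) if hasattr(get_obs()['force'],'round') else get_obs()['force'])
E
```

```text
time_s: 9.5
ee_pos: [0.5171, 0.1046, 0.061]
eef_rot: [-1.571, -0.0, 0.0]
force: [-8.3, -1.1, 16.5]
grip_width: 0.0005
[-8.8 -0.3 17.1]
```

View pics/near4.png

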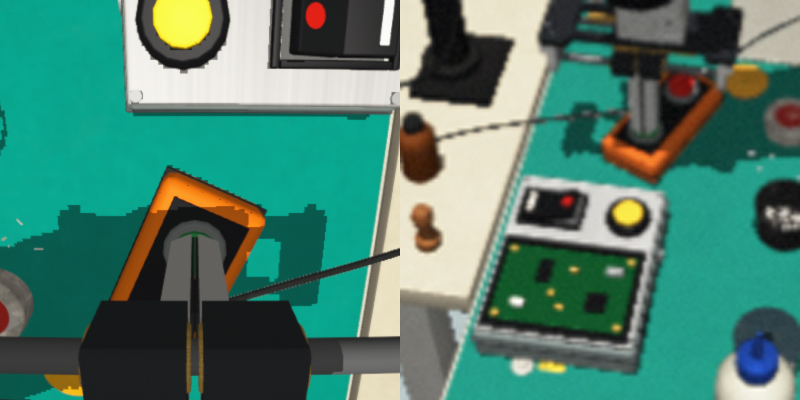

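The fingertips hold the green button down at (195,235). The pendant, tester and bystanders are unmoved, and the rocker and plunger still look set. Handing in.

```bash
python3 -c "
from station import workorder
print(workorder.hand_in())"
```

```text
the job is handed in; nothing more can be done
None
```

I did the three steps in order and handed the job in at about 9.6 s with the green button still held down. `hand_in` gave no verdict.

| Step | What the last check showed |
|---|---|
| Rocker pressed on at the white-bar end | Hit its stop at 24 N. By depth, the white bar is at 54.9 mm and the red-dot end at 62.3 mm, so it is on. |
| Yellow plunger pushed in | Hit its stop at 22 N. Its top is at 56.6 mm after release, so it stayed in. |
| Green button held | Tip at 42 mm, the fully-down height, with about 17 N upward on the tool, above the 5 N spring. |

- **Red button and surroundings:** the fingers stayed clear of the red button. The last pictures show no visible shift of the tester, pendant or bystanders, though I judged that by eye and did not measure it.
- **Sideways force:** the tool reads about 8 N along -x while holding the button, and read about 10 N on the plunger. I took this as friction under the push.
- **Failed checks:** none failed or disagreed.

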